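# Line up the spice jars by height

## Task

Line the four glass jars up in order of height along the shelf board, one standing centred on each cork coaster, with the shortest next to the salt cellar and the tallest next to the stone mortar. Keep the jars upright, set them down gently, and leave the salt cellar and the mortar where they are.

Things in the scene. Friction and masses are not known exactly. Their poses are not given: they have to be found in the camera images.
- jar_s_center (a point): The shortest of four clear glass jars with a flat aluminium screw lid: a plain upright cylinder 46 mm in diameter and 48 mm tall over the lid; starts upright on the countertop (z = 0). The point is its centre, half-way up (24 mm above its underside); z is its axis, up. Grip it across the diameter; take it with the finger pads around 20 mm below the lid's top so that the gripper's body clears the lid. 0.06 to 0.35 kg.
- jar_m_center (a point): The second shortest of four clear glass jars with a flat aluminium screw lid: a plain upright cylinder 50 mm in diameter and 66 mm tall over the lid; starts upright on the countertop (z = 0). The point is its centre, half-way up (33 mm above its underside); z is its axis, up. Grip it across the diameter; take it with the finger pads around 20 mm below the lid's top so that the gripper's body clears the lid. 0.06 to 0.35 kg.
- jar_l_center (a point): The second tallest of four clear glass jars with a flat aluminium screw lid: a plain upright cylinder 54 mm in diameter and 84 mm tall over the lid; starts upright on the countertop (z = 0). The point is its centre, half-way up (42 mm above its underside); z is its axis, up. Grip it across the diameter; take it with the finger pads around 20 mm below the lid's top so that the gripper's body clears the lid. 0.06 to 0.35 kg.
- jar_xl_center (a point): The tallest of four clear glass jars with a flat aluminium screw lid: a plain upright cylinder 58 mm in diameter and 102 mm tall over the lid; starts upright on the countertop (z = 0). The point is its centre, half-way up (51 mm above its underside); z is its axis, up. Grip it across the diameter; take it with the finger pads around 20 mm below the lid's top so that the gripper's body clears the lid. 0.06 to 0.35 kg.
- coaster_a: One of four identical round cork coasters, 68 mm in diameter and 3 mm thick, fixed in a straight row on a low grey laminate shelf board (100 mm deep, 580 mm long, 12 mm high); neighbours about 78 mm apart. Origin: centre of its underside, which lies 12 mm above the countertop, so jars stand on it 15 mm above the countertop. Its letter says nothing about its place in the row: the coasters are in any order.
- coaster_b: One of four identical round cork coasters, 68 mm in diameter and 3 mm thick, fixed in a straight row on a low grey laminate shelf board (100 mm deep, 580 mm long, 12 mm high); neighbours about 78 mm apart. Origin: centre of its underside, which lies 12 mm above the countertop, so jars stand on it 15 mm above the countertop. Its letter says nothing about its place in the row: the coasters are in any order.
- coaster_c: One of four identical round cork coasters, 68 mm in diameter and 3 mm thick, fixed in a straight row on a low grey laminate shelf board (100 mm deep, 580 mm long, 12 mm high); neighbours about 78 mm apart. Origin: centre of its underside, which lies 12 mm above the countertop, so jars stand on it 15 mm above the countertop. Its letter says nothing about its place in the row: the coasters are in any order.
- coaster_d: One of four identical round cork coasters, 68 mm in diameter and 3 mm thick, fixed in a straight row on a low grey laminate shelf board (100 mm deep, 580 mm long, 12 mm high); neighbours about 78 mm apart. Origin: centre of its underside, which lies 12 mm above the countertop, so jars stand on it 15 mm above the countertop. Its letter says nothing about its place in the row: the coasters are in any order.
- salt_cellar: White ceramic salt cellar with a domed lid and small knob, 76 mm in diameter, 69 mm tall, loose on the shelf board beyond one end of the row of coasters (either end), about 108 mm from the nearest coaster's centre. Origin: centre of its underside. Do not move it.
- mortar: Grey stone mortar on three feet, open bowl, 96 mm in diameter, 66 mm tall, loose on the shelf board beyond the other end of the row, about 108 mm from the nearest coaster's centre. Origin: centre of its underside. Do not move it.

How it is judged:
At the end, for the whole second after the job is handed in: Each jar stands upright (within about 5 degrees) and at rest on a cork coaster, its axis within 13 mm of the coaster's centre; counted from the salt cellar the jars are the shortest, second shortest, second tallest and tallest ((horizontal distance between jar_s_center and coaster_a below 0.013 m or horizontal distance between jar_s_center and coaster_b below 0.013 m or horizontal distance between jar_s_center and coaster_c below 0.013 m or horizontal distance between jar_s_center and coaster_d below 0.013 m) and horizontal distance between jar_s_center and salt_cellar between 0 and 0.147 m and height (world z) of jar_s_center between 0.035 and 0.043 m and angle between each of jar_s_center, jar_m_center, jar_l_center, jar_xl_center's own z axis and vertical below 0.08 rad and linear speed of each of jar_s, jar_m, jar_l, jar_xl below 0.02 m/s and (horizontal distance between jar_m_center and coaster_a below 0.013 m or horizontal distance between jar_m_center and coaster_b below 0.013 m or horizontal distance between jar_m_center and coaster_c below 0.013 m or horizontal distance between jar_m_center and coaster_d below 0.013 m) and horizontal distance between jar_m_center and salt_cellar between 0.147 and 0.225 m and height (world z) of jar_m_center between 0.044 and 0.052 m and (horizontal distance between jar_l_center and coaster_a below 0.013 m or horizontal distance between jar_l_center and coaster_b below 0.013 m or horizontal distance between jar_l_center and coaster_c below 0.013 m or horizontal distance between jar_l_center and coaster_d below 0.013 m) and horizontal distance between jar_l_center and salt_cellar between 0.225 and 0.303 m and height (world z) of jar_l_center between 0.053 and 0.061 m and (horizontal distance between jar_xl_center and coaster_a below 0.013 m or horizontal distance between jar_xl_center and coaster_b below 0.013 m or horizontal distance between jar_xl_center and coaster_c below 0.013 m or horizontal distance between jar_xl_center and coaster_d below 0.013 m) and horizontal distance between jar_xl_center and salt_cellar between 0.303 and 0.4 m and height (world z) of jar_xl_center between 0.062 and 0.07 m); the robot touches nothing.
It fails at once if a jar is tipped by more than about 30 degrees (angle between any of jar_s_center, jar_m_center, jar_l_center, jar_xl_center's own z axis and vertical above 0.52 rad).
It fails at once if a jar is dropped or slammed onto a coaster (faster than 0.5 m/s close above it, as after a fall of more than about 13 mm) ((linear speed of jar_s above 0.5 m/s and height (world z) of jar_s_center below 0.069 m and (horizontal distance between jar_s_center and coaster_a below 0.04 m or horizontal distance between jar_s_center and coaster_b below 0.04 m or horizontal distance between jar_s_center and coaster_c below 0.04 m or horizontal distance between jar_s_center and coaster_d below 0.04 m)) or (linear speed of jar_m above 0.5 m/s and height (world z) of jar_m_center below 0.078 m and (horizontal distance between jar_m_center and coaster_a below 0.04 m or horizontal distance between jar_m_center and coaster_b below 0.04 m or horizontal distance between jar_m_center and coaster_c below 0.04 m or horizontal distance between jar_m_center and coaster_d below 0.04 m)) or (linear speed of jar_l above 0.5 m/s and height (world z) of jar_l_center below 0.087 m and (horizontal distance between jar_l_center and coaster_a below 0.04 m or horizontal distance between jar_l_center and coaster_b below 0.04 m or horizontal distance between jar_l_center and coaster_c below 0.04 m or horizontal distance between jar_l_center and coaster_d below 0.04 m)) or (linear speed of jar_xl above 0.5 m/s and height (world z) of jar_xl_center below 0.096 m and (horizontal distance between jar_xl_center and coaster_a below 0.04 m or horizontal distance between jar_xl_center and coaster_b below 0.04 m or horizontal distance between jar_xl_center and coaster_c below 0.04 m or horizontal distance between jar_xl_center and coaster_d below 0.04 m))).
It fails at once if the salt cellar is moved by more than 15 mm or tipped over (distance of salt_cellar from where it was at the start of the episode above 0.015 m or angle between salt_cellar's own z axis and vertical above 0.35 rad).
It fails at once if the mortar is moved by more than 15 mm or tipped over (distance of mortar from where it was at the start of the episode above 0.015 m or angle between mortar's own z axis and vertical above 0.35 rad).
It also fails if it takes over 99 s, if anything falls off the work surface, if the arm or the gripper's body presses on something with over 40 N, if the wrist force passes 120 N, or if a joint passes its speed limit or range.

## Robot

A 6-joint arm with a two-finger parallel gripper is mounted at the origin on the work surface. World frame = base frame: x ahead of the robot, y to its left, z up, the work surface at z = 0. Lengths are in m, angles in rad, forces in N, time in s.
With the tool pointing down it reaches from about 0.275 to 0.825 m from the base axis. Payload 4.9 kg.
Tool frame: the origin (TCP) lies midway between the tips of the shut fingers; the grasp point (between the pads) lies 19 mm behind it (bot.grip_depth is the distance from the TCP to the grasp point, in m); y points along the fingers, x is the direction in which the jaws open and shut, and the axes are right-handed (so a half turn about y gives the same grasp; the last joint's range is limited). The gripper opens to 85 mm and grips with 20 to 120 N. Pads are 22 mm wide; open, the fingers measure 114 mm over their backs; the gripper's body (76 mm by 85 mm) begins 54 mm behind the grasp point. The pads swing forward as they close: fully open they stand 13 mm farther back than shut.
Start: joints at [-0.134, 0.326, -0.193, 1.052, 0, 1.437], TCP at [0.55, 0, 0.231] pointing down, gripper open.
Joint ranges: [-2.65, 2.65], [-0.97, 1.79], [-1.3, 1.35], [-1.93, 2.1], [-1.47, 1.37], [-3.14, 3.14]. Speed limits (rad/s): [2.57, 2.57, 3.14, 3.14, 3.14, 3.14].

## Interface

Orientations are given as a unit quaternion [w, x, y, z].
In Python, from cell import bot gives the robot as it stands. Calls block until the motion is done:
- bot.move_pose(position, orientation): joint-space move of the TCP to a pose.
- bot.move_linear(position, speed=0.15, rotation=None, until_force=None): straight line of the TCP; rotation=None keeps the orientation; speed is the mean speed in m/s. With until_force (N) it stops when the force on the tool has changed by that much, and returns True; else False.
- bot.goto_joints(angles): joint-space move.
- bot.set_gripper(opening, grasp_force=None): opening from 0.0 (shut) to 1.0 (fully open); grasp_force is the grip in N (None keeps the last); returns when the fingers have stopped.
- bot.wait(seconds).
- bot.solve_ik(position, orientation): joint angles nearest the present ones, or None.
- bot.camera(name): name is "scene" or "side" or "wrist"; returns the picture (400x640x3 uint8, red, green, blue); there is no depth.
- bot.calibration(name): a dict with "mtx" (3x3 intrinsics, pixels), "k1" (the pictures are not rectified: a ray, as slopes to the right and down, at radius r is drawn at 1 + k1 r^2 times it, then the intrinsics apply), "extrinsics" (4x4, takes a point from world to camera coordinates); the wrist camera has in their place "hand_eye" (4x4, takes a point from camera to tool coordinates, whose origin is the TCP and whose axes are the tool frame's). Camera axes: x right, y down, z forward; pixel columns grow to the right and rows downward; lengths in m; the calibration is good to about 2 mm. A picture is of the moment at which its call begins: read the wrist's pose just before it. calibration takes no time and is no camera call.
A pose or a line that the arm cannot do raises bot.PlanningError and nothing moves.
- bot.close_job(): hands the job in, once; it reports no verdict.
Trained networks look in the newest picture that a camera, given by its name, has taken for a name from the list of things; names that differ only in an ending like _2 or _b are one class to them, and where a whole thing is asked for, a point or a joint stands for the part that bears it (a point fixed in the world has none). Each returns a list of dicts, best first, with "confidence" (0 to 1); they miss things now and then, are a little off and sometimes report something else, mostly with a low value. They report only what shows in the picture. A call takes as long as a camera call.
- bot.search_frame(camera, thing): "bbox" ([left, top, width, height] in pixels, round what is visible of it).
Readings, each from a call of its own:
- bot.read_clock(): time.
- bot.read_joint_positions(): joint angles.
- bot.read_joint_vel(): joint speeds.
- bot.read_joint_efforts(): joint torques, N m.
- bot.read_position(): TCP position.
- bot.read_tool_rot(): TCP orientation.
- bot.read_ft_force(): force on the tool from outside, world axes, zero at the start.
- bot.read_moment(): the same for the moment, N m.
- bot.read_gripper_width(): opening from 0.0 (shut) to 1.0 (fully open).
Only numpy, scipy, OpenCV 4.12 (cv2) and the standard library are available. Lean on these libraries where they do the work, as an engineer would, in place of code of your own. Each camera call takes 0.05 s, during which the arm holds its last target. There are 200 camera calls.

## Working session

There is one attempt and no reset: what is moved stays moved. The work goes in short steps, each a Python script; the robot and the scene stay as the last script left them, time stands still between calls to the robot, and variables do not carry over. Pictures are saved under pics/ and viewed, about 12 in all and at most 16, crops included, and the job is handed in when it is done.

```bash
mkdir -p pics; ls
cat > h.py <<'E'
import numpy as np, cv2
from cell import bot
def snap(cam,fn=None):
    im=bot.camera(cam)
    if fn: cv2.imwrite('pics/'+fn,cv2.cvtColor(im,cv2.COLOR_RGB2BGR))
    return im
def ray(cam,uv):
    c=bot.calibration(cam); K=np.array(c['mtx']); 
    d=np.linalg.inv(K)@[uv[0],uv[1],1]; d=d[:2]
    u=d.copy()
    for _ in range(20): u=d/(1+c['k1']*(u@u))
    v=np.array([u[0],u[1],1.])
    T=np.linalg.inv(np.array(c['extrinsics']))if cam!='wrist' else tcp()@np.array(c['hand_eye'])
    return T[:3,3],T[:3,:3]@v
def tcp():
    from scipy.spatial.transform import Rotation as R
    q=bot.read_tool_rot(); T=np.eye(4); T[:3,:3]=R.from_quat([q[1],q[2],q[3],q[0]]).as_matrix(); T[:3,3]=bot.read_position(); return T
def onz(cam,uv,z):
    o,d=ray(cam,uv); return o+d*(z-o[2])/d[2]
E
python3 - <<'E'
from h import *
for c in ['scene','side','wrist']:
    snap(c,c+'0.png'); k=bot.calibration(c); print(c,np.round(k.get('extrinsics',k.get('hand_eye')),3).tolist(),k['k1'],np.array(k['mtx']).tolist())
    for t in ['jar_s_center','jar_m_center','jar_l_center','jar_xl_center','coaster_a','salt_cellar','mortar']:
        print(t,[([round(x) for x in d['bbox']],round(d['confidence'],2)) for d in bot.search_frame(c,t)])
print(bot.read_tool_rot(),bot.read_clock())
E
```

```text
pics
scene [[-0.518, 0.855, -0.012, 0.272], [0.49, 0.285, -0.824, -0.24], [-0.701, -0.433, -0.567, 1.334], [0.0, 0.0, 0.0, 1.0]] -0.057308490698609854 [[499.0945387228843, 0.0, 309.35908303791706], [0.0, 499.0945387228843, 201.40630569459233], [0.0, 0.0, 1.0]]
jar_s_center [([437, 187, 27, 36], 0.97)]
jar_m_center [([278, 147, 26, 40], 0.88)]
jar_l_center [([361, 165, 26, 52], 0.94), ([214, 120, 33, 54], 0.27)]
jar_xl_center [([215, 121, 31, 53], 0.97)]
coaster_a [([296, 233, 40, 29], 0.9), ([219, 210, 38, 22], 0.65), ([189, 202, 35, 21], 0.57), ([345, 216, 62, 66], 0.5)]
salt_cellar [([142, 167, 37, 39], 0.83)]
mortar [([345, 213, 63, 71], 0.65), ([141, 165, 39, 40], 0.26)]
side [[0.847, -0.532, -0.013, -0.46], [-0.41, -0.636, -0.653, 0.276], [0.339, 0.559, -0.757, 0.943], [0.0, 0.0, 0.0, 1.0]] -0.11469001789949701 [[495.29817790225684, 0.0, 325.6896689761278], [0.0, 495.29817790225684, 203.27437338632384], [0.0, 0.0, 1.0]]
jar_s_center [([217, 169, 21, 26], 0.61)]
jar_m_center [([341, 286, 32, 56], 0.74), ([295, 252, 24, 36], 0.56)]
jar_l_center [([258, 184, 27, 41], 0.69), ([347, 
[... 249 characters left out ...]
.6)]
mortar [([294, 134, 39, 39], 0.6)]
wrist [[1.0, 0.0, 0.002, -0.001], [-0.001, -0.32, 0.947, -0.143], [0.001, -0.947, -0.32, 0.083], [0.0, 0.0, 0.0, 1.0]] 0.0011890287727185295 [[292.60653822023295, 0.0, 316.20945392149594], [0.0, 292.60653822023295, 197.39959331659966], [0.0, 0.0, 1.0]]
jar_s_center []
jar_m_center [([207, 219, 46, 56], 0.8)]
jar_l_center [([192, 51, 69, 61], 0.69)]
jar_xl_center [([228, 300, 48, 60], 0.62), ([193, 51, 69, 62], 0.59)]
coaster_a [([353, 78, 57, 58], 0.89), ([351, 211, 51, 44], 0.71), ([349, 255, 52, 46], 0.59)]
salt_cellar [([357, 324, 44, 38], 0.56)]
mortar [([342, 0, 106, 44], 0.81)]
[ 7.07111893e-01 -7.07101670e-01  8.24517116e-07 -1.37332450e-05] 1.2
```

View pics/scene0.png

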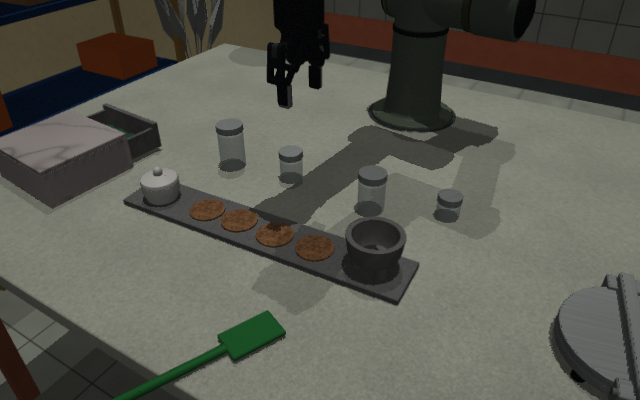

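View pics/side0.png

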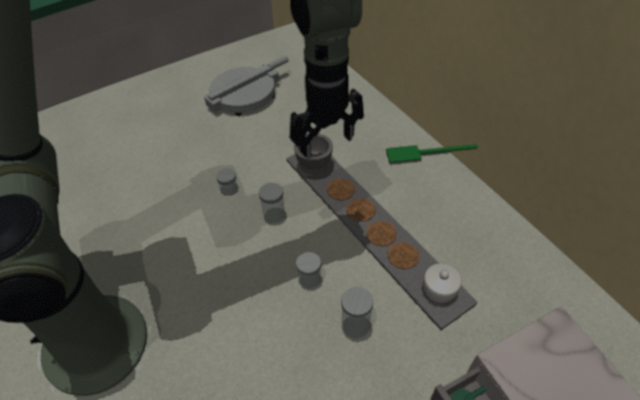

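The scene view shows jars XL (231,147), M (291,165), L (372,191) and S (450,206). The coasters are at (207,210), (239,219), (274,234) and (315,247), the salt at (160,187) and the mortar at (375,247). The side view agrees with this layout. I'll localize from both fixed cameras.

Run:
```python
from h import *
L={'scene':dict(xl=(230,126),m=(290.5,152),l=(372,173),s=(450,195.5)),'side':dict(xl=(357,299),m=(308,262),l=(271,191),s=(226,174))}
H=dict(s=.048,m=.066,l=.084,xl=.102)
for j in H: print(j,[onz(c,L[c][j],H[j])[:2].round(3).tolist() for c in L])
for c in L:
    im=cv2.imread(f'pics/{c}0.png'); hsv=cv2.cvtColor(im,cv2.COLOR_BGR2HSV)
    m=cv2.inRange(hsv,(0,80,50),(20,255,255))
    n,_,st,ce=cv2.connectedComponentsWithStats(m)
    print(c,[(onz(c,ce[i],.015)[:2].round(3).tolist(),int(st[i,4])) for i in range(1,n) if 100<st[i,4]<1500])
print('salt',onz('scene',(160,173),.08)[:2],onz('side',(443,274),.08)[:2]); print('mortar',onz('scene',(375,237),.078)[:2],onz('side',(313,150),.078)[:2])
c=bot.calibration('wrist');print(tcp().round(3).tolist())
```

```text
s [[0.411, 0.235], [0.408, 0.231]]
m [[0.447, -0.092], [0.439, -0.101]]
l [[0.466, 0.1], [0.46, 0.093]]
xl [[0.47, -0.227], [0.461, -0.239]]
scene [([0.582, -0.936], 252), ([0.638, -0.16], 585), ([0.634, -0.086], 649), ([0.638, -0.004], 639), ([0.631, 0.074], 805)]
side [([0.627, 0.068], 467), ([0.631, -0.011], 520), ([0.63, -0.092], 588), ([0.635, -0.165], 643)]
salt [ 0.65824631 -0.24679053] [ 0.63864679 -0.27449282]
mortar [0.62715537 0.18176613] [0.60915694 0.16054607]
[[1.0, 0.0, 0.0, 0.55], [-0.0, 0.0, 1.0, -0.0], [0.0, -1.0, 0.0, 0.231], [0.0, 0.0, 0.0, 1.0]]
```

View pics/wrist0.png

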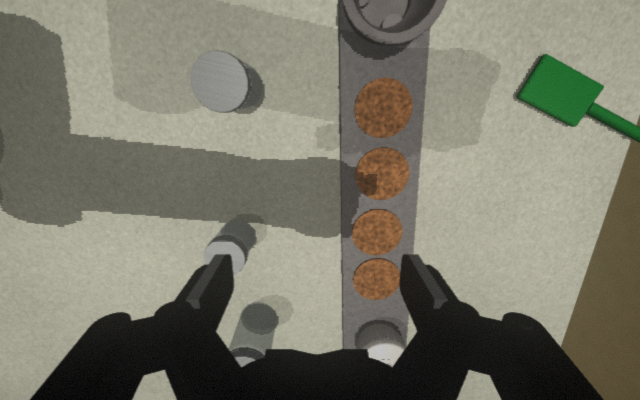

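The wrist view shows four coasters at (383,107), (382,173), (377,231) and (376,279), the mortar at the top (+y) and the salt at the bottom (-y). So the S jar goes to the -y end. I'll refine the coasters from this picture, then hover over each jar and measure its lid.

Run:
```python
from h import *
im=cv2.imread('pics/wrist0.png'); hsv=cv2.cvtColor(im,cv2.COLOR_BGR2HSV)
m=cv2.morphologyEx(cv2.inRange(hsv,(0,80,30),(20,255,255)),cv2.MORPH_CLOSE,np.ones((9,9)))
n,_,st,ce=cv2.connectedComponentsWithStats(m)
print([(onz('wrist',ce[i],.015)[:2].round(3).tolist(),int(st[i,4])) for i in range(1,n) if 800<st[i,4]<5000 and st[i,0]<450])
print('L',onz('wrist',(219,81),.084)[:2],'M',onz('wrist',(225,257),.066)[:2])
q=bot.read_tool_rot(); t0=bot.read_clock()
H=dict(s=.048,m=.066,l=.084,xl=.102);R=dict(s=.023,m=.025,l=.027,xl=.029)
P=dict(s=(.410,.233),l=(.463,.097),m=(.443,-.096),xl=(.465,-.233))
crops=[]
for j,p in P.items():
    bot.move_pose([*p,H[j]+.13],q); im=snap('wrist')
    ds=bot.search_frame('wrist',f'jar_{j}_center')
    for d in ds[:2]:
        l,t,w,h=d['bbox']; b=onz('wrist',(l+w/2,t+h),H[j]); a=onz('wrist',(l,t+h/2),H[j])[0];e=onz('wrist',(l+w,t+h/2),H[j])[0]
        print(j,round(d['confidence'],2),[round(v) for v in d['bbox']],'x',round((a+e)/2,4),'w',round(e-a,4),'y',round(b[1]+R[j],4))
    crops.append(im[80:320,180:440])
cv2.imwrite('pics/jars.png',cv2.cvtColor(np.vstack([np.hstack(crops[:2]),np.hstack(crops[2:])]),cv2.COLOR_RGB2BGR))
print(bot.read_clock()-t0)
```

```text
[([0.628, 0.073], 2756), ([0.633, -0.006], 2244), ([0.635, -0.122], 3605)]
L [0.45975066 0.0979948 ] M [ 0.4406711  -0.09673885]
s 0.57 [288, 157, 48, 52] x 0.4071 w 0.0462 y 0.2332
l 0.86 [287, 151, 52, 62] x 0.4588 w 0.0506 y 0.0988
m 0.88 [292, 155, 44, 60] x 0.4411 w 0.0431 y -0.098
3.55
```

View pics/jars.png

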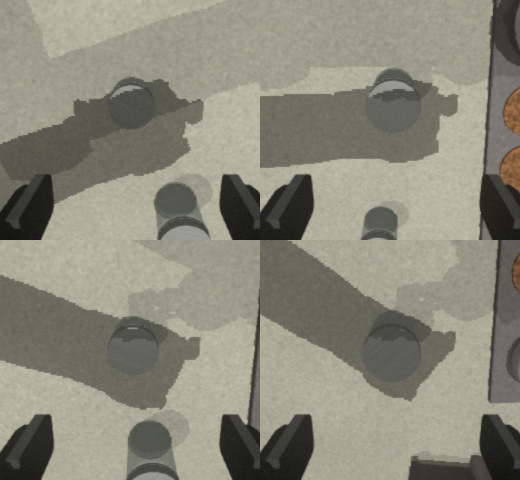

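The four hover crops (s, l, m, xl) show the lids nearly centred at full-picture pixels (312,184), (313,185), (313,190) and (311,194). Next I'll compute XL and take one look over the coaster row.

Run:
```python
from h import *
print('xl',onz('wrist',(311,194),.102)[:2].round(4))
q=bot.read_tool_rot()
bot.move_pose([.63,-.06,.30],q); im=snap('wrist','coast.png')
hsv=cv2.cvtColor(im,cv2.COLOR_RGB2HSV)
m=cv2.morphologyEx(cv2.inRange(hsv,(0,80,30),(20,255,255)),cv2.MORPH_OPEN,np.ones((5,5)))
n,_,st,ce=cv2.connectedComponentsWithStats(m)
print([(onz('wrist',ce[i],.015)[:2].round(4).tolist(),st[i].tolist()) for i in range(1,n) if st[i,4]>300])
print(bot.read_clock())
```

```text
xl [ 0.4591 -0.2373]
[([0.6282, 0.0722], [292, 31, 50, 56, 2246]), ([0.6326, -0.0072], [296, 96, 48, 49, 1863]), ([0.6312, -0.0885], [296, 155, 45, 43, 1548]), ([0.6354, -0.1622], [300, 202, 42, 39, 1330])]
5.775
```

View pics/coast.png

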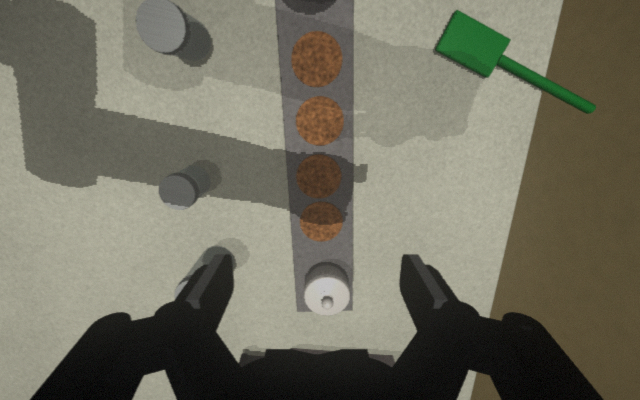

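The picture shows the coasters at (316,59), (320,120), (319,176) and (320,222), with the salt at (327,290). All the estimates agree within 3 mm. Now I'll pick and place S.

```bash
cat > pp.py <<'E'
from h import *
import sys
H=dict(s=.048,m=.066,l=.084,xl=.102)
P=dict(s=(.408,.233),m=(.441,-.0975),l=(.4595,.0985),xl=(.4595,-.2365))
C=dict(s=(.635,-.162),m=(.632,-.0885),l=(.632,-.0075),xl=(.629,.072))
Q=[.70710678,-.70710678,0,0]
def pick_place(j):
    h=H[j]; g=h-.039; up=g+.13; p,c=P[j],C[j]
    bot.move_pose([*p,g+.09],Q); bot.set_gripper(1.0)
    bot.move_linear([*p,g],.1)
    bot.set_gripper(0.0,40); w=bot.read_gripper_width()
    bot.move_linear([*p,up],.12); w2=bot.read_gripper_width()
    print(j,'held width',w,w2,'clock',bot.read_clock())
    if w2<.3: print('NOT HELD'); return False
    bot.move_linear([*c,up],.2); bot.move_linear([*c,g+.015+.012],.1); bot.wait(.2)
    hit=bot.move_linear([*c,g+.015-.004],.02,until_force=4)
    print('contact',hit,'dz',round(bot.read_position()[2]-g-.015,4))
    bot.set_gripper(1.0); bot.wait(.2)
    bot.move_linear([*c,up+.02],.12); print('clock',bot.read_clock())
    return True
if __name__=='__main__':
    for j in sys.argv[1:]:
        if not pick_place(j): break
    snap('scene',f'sc_{j}.png'); snap('wrist',f'wr_{j}.png')
E
python3 pp.py s
```

```text
s held width 0.5279476572725211 0.5312127917090065 clock 10.275
contact True dz 0.0006
clock 16.625
```

View pics/wr_s.png

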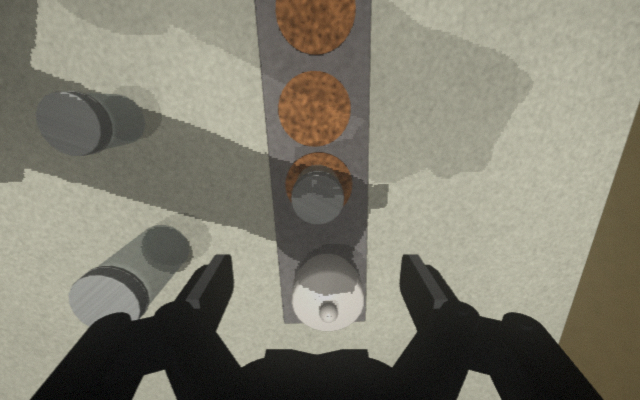

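S stands on the end coaster beside the salt, with its lid at (318,195). Contact came within 1 mm of the planned height. Continuing with the rest.

```bash
python3 -c "
from h import *
print(onz('wrist',(318,195),.063)[:2])"; python3 pp.py m l xl
python3 - <<'E'
from h import *
q=bot.read_tool_rot(); bot.move_pose([.45,-.05,.33],q); bot.wait(.3)
a=snap('scene'); b=snap('side'); 
cv2.imwrite('pics/fin.png',cv2.cvtColor(np.hstack([cv2.resize(a[100:300,120:420],(400,267)),cv2.resize(b[120:320,270:470],(267,267))]),cv2.COLOR_RGB2BGR))
cv2.imwrite('pics/a.png',a[...,::-1]);cv2.imwrite('pics/b.png',b[...,::-1])
E
```

```text
[ 0.6350552  -0.15722839]
m held width 0.574848645403374 0.5717927739008046 clock 20.4917
contact True dz 0.0007
clock 25.4917
l held width 0.6246956353213372 0.6230955469286535 clock 29.4
contact True dz 0.0007
clock 34.425
xl held width 0.6716687428321135 0.6655801603244458 clock 38.4167
contact True dz 0.0009
clock 44.1667
```

View pics/fin.png

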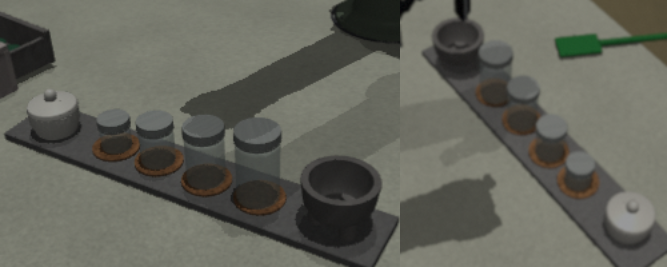

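All four jars stand upright in the right order, each with a visible cork rim around its base. I'll take one numeric check from above before handing in.

Run:
```python
from h import *
from pp import H,C,Q
R=dict(s=.023,m=.025,l=.027,xl=.029); cr=[]
for j in H:
    bot.move_pose([*C[j],.30],Q); im=snap('wrist')
    for d in bot.search_frame('wrist',f'jar_{j}_center')[:2]:
        l,t,w,h=d['bbox']; b=onz('wrist',(l+w/2,t+h),H[j]+.015)
        print(j,round(d['confidence'],2),[round(v) for v in d['bbox']],'dx,dy',round(b[0]-C[j][0],4),round(b[1]+R[j]-C[j][1],4))
    cr.append(im[90:270,200:430])
cv2.imwrite('pics/chk.png',np.vstack([np.hstack(cr[:2]),np.hstack(cr[2:])])[...,::-1])
```

```text
s 0.77 [301, 143, 36, 38] dx,dy 0.0027 0.0013
m 0.74 [301, 141, 34, 45] dx,dy 0.0024 0.0011
m 0.17 [294, 81, 46, 48] dx,dy 0.001 0.0723
l 0.71 [294, 141, 43, 52] dx,dy -0.0015 -0.0029
l 0.42 [290, 192, 47, 28] dx,dy -0.0038 -0.038
xl 0.84 [289, 139, 56, 59] dx,dy 0.0011 -0.0005
```

View pics/chk.png

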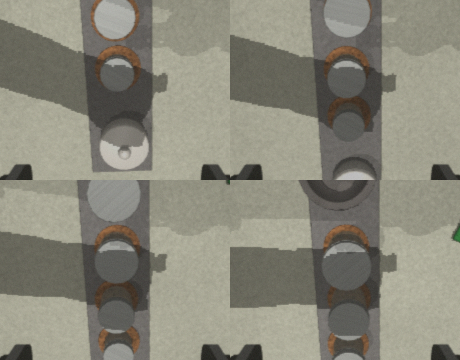

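The four overhead crops show each jar upright and centred on its coaster, with offsets of 3 mm or less. Handing in.

```bash
python3 -c "
from h import *
bot.wait(.5);print(bot.read_clock());bot.close_job()"
```

```text
48.6333
the job is handed in; nothing more can be done
```

The four jars are lined up on the coasters from shortest beside the salt cellar to tallest beside the mortar, and the job was handed in at 48.6 s of the 99 s allowed.

- **Method:** I found the jars and coasters with all three cameras. The jars were placed in the order S, M, L, XL, with the jaws opening across the row. Each descent stopped on light contact, within 1 mm of the planned height.
- **Final checks:** An overhead look put each jar's best detection within about 3 mm of its coaster's centre, against the 13 mm allowed. The scene and side pictures showed all four jars upright and in order. The salt cellar and mortar looked undisturbed, though I did not measure their positions again.
- **Disagreements:** An earlier pixel estimate by eye put S about 5 mm off centre; the later overhead check gave about 3 mm. In the overhead check the detector also gave low-confidence second boxes for M and L, which lay on or towards neighbouring jars, so I ignored them.

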